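# Weigh the full bead jar

## Robot

A 6-joint arm with a two-finger parallel gripper is mounted at the origin on the work surface. World frame = base frame: x ahead of the robot, y to its left, z up, the work surface at z = 0. Lengths are in m, angles in rad, forces in N, time in s.
With the tool pointing down it reaches from about 0.25 to 0.775 m from the base axis. Payload 4 kg.
Tool frame: the origin (TCP) lies at the very end of the fingers, on their centre line; the grasp point (between the pads) lies 19 mm behind it; x points along the fingers, y is the direction in which the jaws open and shut, and the axes are right-handed (so a half turn about x gives the same grasp; the last joint's range is limited). The gripper opens to 94 mm and grips with 3 to 60 N. Pads are 16 mm wide; open, the fingers measure 119 mm over their backs; the gripper's body (75 mm by 177 mm) begins 78 mm behind the grasp point.
Start: joints at [1.208, 0.087, 1.371, -0, 1.684, -0.103], TCP at [0.141, 0.532, 0.206] pointing down, gripper open.
Joint ranges: [-3.1, 3.1], [-0.76, 2.03], [0.27, 2.55], [-1.08, 4.22], [0.17, 2.65], [-2.57, 2.57]. Speed limits (rad/s): [2.79, 2.79, 3.14, 3.14, 3.14, 3.14].

## Interface

Orientations are given as [roll, pitch, yaw] about the fixed x, y, z axes, in that order (R = Rz(yaw) Ry(pitch) Rx(roll)).
In Python, from bench import robot gives the robot as it stands.
- The arm moves only by the tool carry_out, never from a script. Its argument "targets" is a list of rows, each a list of 5 numbers: the closure, from 0 (fully open) to 1 (shut), then the shift along the tool's x, y, z in cm, then the turn about the tool's x in degrees. In form: [[fingers, tx, ty, tz, turn], ...]. A call has 1 to 20 rows; each row shifts and turns the commanded pose from where the row before left it, along the tool's axes as they then stand; what a row does not reach is not made up. A row lasts 1/10 s, in which the tool goes at most 50 mm and 8.59 degrees, less where a joint would pass 70% of its speed; a pose out of reach is approached as far as the arm can. A call is refused whole if a number of a shift passes 5 or a number of a turn 8.59, either way. A call with a gripper value outside its range is refused whole. The fingers move at their own pace and stop on an object; the grip force is fixed at half the most. Time passes only in rows, so rows that do not move let the fingers close. It gives the time, the measured TCP pose, the force and the opening at its end, in the units of the state.
- robot.get_obs(): the state, without advancing time (a new reading comes with each control period).
- robot.snapshot(name): name is "side" or "top"; returns a dict with "image" (400x640x3 uint8, red, green, blue), "camera_matrix" (3x3 intrinsics, pixels), "pose" (4x4, takes a point from camera to world coordinates). Camera axes: x right, y up, looking along -z (the intrinsics and any distortion apply to the point x, -y, -z); pixel columns grow to the right and rows downward; lengths in m; the calibration is good to about 2 mm. A picture is of the moment at which its call begins. There is no depth.
- robot.close_job(): hands the job in, once; it reports no verdict.
The state is a dict: "time": time; "joint_positions": joint angles; "qvel": joint speeds; "joint_torque": joint torques, N m; "tool_pos": TCP position; "ee_rot": TCP orientation; "wrist_force": force on the tool from outside, world axes, zero at the start; "wrist_torque": the same for the moment, N m; "width": finger opening in m.
Only numpy, scipy, OpenCV 4.12 (cv2) and the standard library are available. Lean on these libraries where they do the work, as an engineer would, in place of code of your own. Each camera call takes 0.05 s, during which the arm holds its last target. There are 200 camera calls.

## Task

The two white jars with blue caps look just alike, but one is full of mixing beads and the other is empty. Tell them apart by their weight, then stand the full one upright in the middle of the spring scale's round pan, setting it down rather than dropping it, and leave the empty one standing where it was (put it back on its spot if you lifted it). Do not tip either jar over.

Things in the scene. Friction and masses are not known exactly. Their poses are not given: they have to be found in the camera images.
- jar_1_mid (a point): One of the two closed white plastic jars with a blue cap, standing upright on the counter: round, 56 mm across, 85 mm tall including the cap (54 mm across, the top 20 mm). The point is on its axis half-way up, 42.5 mm above its underside; its z axis points up through the cap. It weighs about 400 g if it is the full one or about 55 g if it is the empty one, give or take a tenth; looks and name do not tell which, and it changes from start to start.
- jar_2_mid (a point): The other white plastic jar with a blue cap, of the same look and size as jar_1, its point likewise on the axis 42.5 mm above its underside, z up. It weighs about 400 g if it is the full one or about 55 g if it is the empty one, give or take a tenth; looks and name do not tell which, and it changes from start to start. One of the two is always full and the other empty.
- scale_top (a point): The centre of the top of the spring scale's flat round steel pan, 150 mm across and 8 mm thick, without a rim; z up. Unloaded it lies 55 mm above the counter. The pan stands over a green base, 170 x 160 mm and 30 mm high, fixed to the counter; a small dial head of the same height (33 mm with its dial) juts 55 mm out of the base's far side, beyond the pan.
- scale_pan (a joint): How far the pan has sunk on its spring, in m: 0 unloaded, at most 0.016. It sinks 2.2 mm per newton: about 9 mm under the full jar, about 1 mm under the empty one.

How it is judged:
At the end, for the whole second after the job is handed in: One jar stands upright (within 10 degrees) on the scale's pan, within 50 mm of its middle, and weighs it down by more than 5.5 mm, as only the full one does; the other stands upright within 30 mm of where it stood at the start; both are at rest (value of joint scale_pan above 0.0055 m and ((horizontal distance between jar_1_mid and scale_top below 0.05 m and z of jar_1_mid in the frame of scale_top below 0.05 m and distance of jar_2_mid from where it was at the start of the episode below 0.03 m) or (horizontal distance between jar_2_mid and scale_top below 0.05 m and z of jar_2_mid in the frame of scale_top below 0.05 m and distance of jar_1_mid from where it was at the start of the episode below 0.03 m)) and angle between each of jar_1_mid, jar_2_mid's own z axis and vertical below 0.17 rad and linear speed of each of jar_1, jar_2 below 0.02 m/s); the robot touches nothing.
It fails at once if a jar is tipped over (leans more than 40 degrees) (angle between any of jar_1_mid, jar_2_mid's own z axis and vertical above 0.7 rad).
It fails at once if a jar is dropped: out of the fingers with its underside more than 80 mm above the counter, that is 25 mm above the pan ((height (world z) of jar_1_mid above 0.1225 m and contact force between jar_1 and the fingers below 0.001 N) or (height (world z) of jar_2_mid above 0.1225 m and contact force between jar_2 and the fingers below 0.001 N)).
It also fails if it takes over 64 s, if anything falls off the work surface, if the arm or the gripper's body presses on something with over 40 N, if the wrist force passes 120 N, or if a joint passes its speed limit or range.

## Working session

There is one attempt and no reset: what is moved stays moved. The work goes in short steps, Python scripts to look and compute and a tool call to move; the robot and the scene stay as the last step left them, time stands still between calls to the robot, and variables do not carry over. Pictures are saved under pics/ and viewed, about 8 in all and at most 12, crops included, and the job is handed in when it is done.

Besides the shell and the picture viewer there is one more tool, called after "Emit:" as a command line: name --pt "numbers of a row" for each row, then --argument value for the rest. carry_out: Moves the arm, as the interface text tells. Its arguments: {"type":"object","properties":{"targets":{"type":"array","items":{"type":"array","items":{"type":"number"}}}},"required":["targets"]}

```bash
mkdir -p pics; cat > h.py <<'E'
from bench import robot
import numpy as np, cv2
def ray(s,u,v,z):
    K=s["camera_matrix"];P=np.array(s["pose"]);d=np.linalg.inv(K)@[u,v,1];d=P[:3,:3]@[d[0],-d[1],-d[2]]
    o=P[:3,3];return (o+d*(z-o[2])/d[2]).round(4)
def blobs(s,name):
    h=cv2.cvtColor(s["image"],cv2.COLOR_RGB2HSV)
    lo,hi={"blue":((100,120,50),(130,255,255)),"green":((40,60,30),(90,255,255))}[name]
    n,l,st,c=cv2.connectedComponentsWithStats(cv2.inRange(h,lo,hi))
    return [(st[i],c[i]) for i in range(1,n) if st[i][4]>60]
E
python3 - <<'E'
from h import *
ims=[]
for n in("top","side"):
    s=robot.snapshot(n);cv2.imwrite(f"pics/{n}1.png",s["image"][:,:,::-1])
    print(n,np.array(s["pose"])[:3].round(2).tolist())
    for k in("blue","green"):
        for st,c in blobs(s,k): print(k,st,c.round(1),ray(s,*c,.085 if k=="blue" else .03))
print(robot.get_obs())
E
```

```text
top [[-0.02, 1.0, -0.1, 0.48], [-1.0, -0.02, 0.02, 0.0], [0.02, 0.1, 1.0, 0.82]]
blue [ 169   46  107   45 3664] [223.7  69.2] [0.8122 0.168  0.085 ]
blue [292 174  27  27 530] [305.3 187. ] [0.5674 0.0065 0.085 ]
blue [421 224  28  26 582] [434.6 236.4] [ 0.4645 -0.2465  0.085 ]
blue [  16  289   34   69 1599] [ 32.7 321.1] [0.3224 0.5252 0.085 ]
blue [416 290  44  53 208] [436.7 315.8] [ 0.3121 -0.2425  0.085 ]
green [  16    0  624   35 3418] [332.2   5.5] [ 0.9828 -0.0612  0.03  ]
green [174  43  10  11  67] [178.7  47.6] [0.888  0.2788 0.03  ]
green [ 146  147   95  116 2489] [206.  200.7] [0.549  0.2171 0.03  ]
side [[0.97, 0.15, -0.19, 0.37], [-0.24, 0.51, -0.83, -0.6], [-0.03, 0.85, 0.53, 0.49]]
blue [272  51  15  56 436] [280.1  83.8] [0.5295 0.7206 0.085 ]
blue [ 191   73   47   33 1245] [214.3  88.9] [0.3286 0.734  0.085 ]
blue [ 415  136   80   66 2520] [455.7 171.6] [0.7746 0.0539 0.085 ]
blue [346 192  29  25 599] [360.1 204.2] [ 0.5624 -0.0056  0.085 ]
blue [ 321  307   43   43 1477] [341.6 327.7] [ 0.4603 -0.2577  0.085 ]
blue [212 365  42  35 328] [233.7 383. ] [ 0.3
[... 1002 characters left out ...]
] [ 27.4 291.7] [ 0.0259 -0.0195  0.03  ]
{'time': 0.1, 'joint_positions': array([ 1.20790029e+00,  8.79053731e-02,  1.37206215e+00,  2.34974908e-05,
        1.68355828e+00, -1.03093209e-01]), 'qvel': array([-0.00062425, -0.00150091, -0.00246403,  0.00216262,  0.0006443 ,
        0.00087938]), 'joint_torque': array([ 1.86954770e-03, -3.41252768e+01, -3.03301406e+01,  7.20083644e-02,
        3.04253062e-02, -9.90350304e-05]), 'tool_pos': array([0.14111663, 0.53110769, 0.20442871]), 'ee_rot': array([-1.6859694 ,  1.56886303, -1.9457696 ]), 'wrist_force': array([-0.42166231, -0.02509454,  0.36515458]), 'wrist_torque': array([-0.00260828, -0.00393573,  0.02233247]), 'width': 0.09407374704053194}
```

View pics/top1.png

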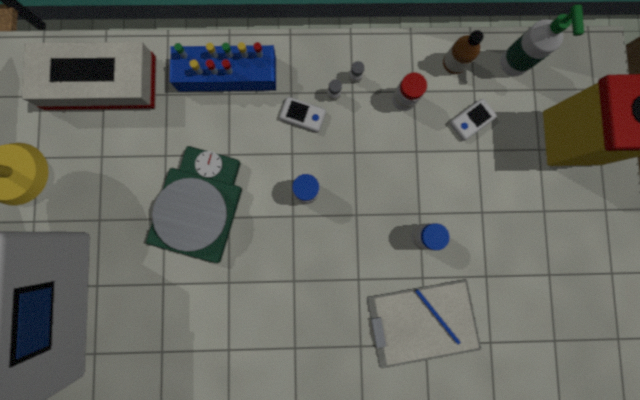

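View pics/side1.png

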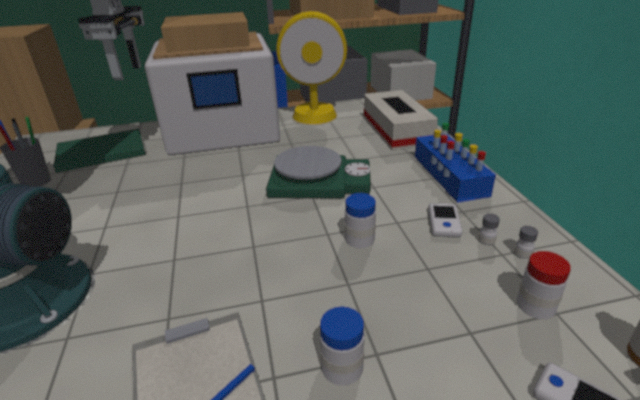

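The top view shows the caps at (305,187) and (435,236), and the pan around (190,215). The side view shows the arm parked beside the white box at upper left.

```bash
cat >> h.py <<'E'
from scipy.spatial.transform import Rotation as Ro
def R(): return Ro.from_euler('xyz',robot.get_obs()["ee_rot"]).as_matrix()
def to(p): # tool-frame shift in cm to world TCP p
    o=robot.get_obs();r=R();print("tcp",np.round(o["tool_pos"],4),"x",r[:,0].round(3),"y",r[:,1].round(3),"z",r[:,2].round(3),"w",round(o["width"],4),"F",o["wrist_force"].round(2),"t",o["time"]);print("shift cm",(r.T@(np.array(p)-o["tool_pos"])*100).round(2))
E
python3 - <<'E'
from h import *
im=cv2.imread("pics/top1.png");s=robot.snapshot("top")
h=cv2.cvtColor(im,cv2.COLOR_BGR2HSV);m=cv2.inRange(h,(0,0,80),(179,60,255))
m[:150]=0;m[265:]=0;m[:,:140]=0;m[:,245:]=0
# keep only the area enclosed by green base
g=cv2.inRange(h,(40,60,20),(90,255,255));cs,_=cv2.findContours(g,cv2.RETR_CCOMP,cv2.CHAIN_APPROX_NONE)
for c in cs:
    if cv2.contourArea(c)>300: 
        (x,y),r=cv2.minEnclosingCircle(c);print("contour",cv2.contourArea(c),x,y,r)
        if len(c)>5: print(cv2.fitEllipse(c))
gr=cv2.cvtColor(im,cv2.COLOR_BGR2GRAY);print(cv2.HoughCircles(cv2.medianBlur(gr,3)[140:270,130:260],cv2.HOUGH_GRADIENT,1,30,param1=80,param2=15,minRadius=30,maxRadius=44))
print("pan",ray(s,190,215,.055),ray(s,228,215,.055))
for p in((90,232),(90,399),(0,232)):print(p,ray(s,*p,.15),ray(s,*p,.3))
to([.3,.3,.3])
E
```

```text
contour 2231.5 194.7256622314453 204.46994018554688 61.33772277832031
((194.84396362304688, 208.40281677246094), (81.13883972167969, 108.67660522460938), 22.616870880126953)
contour 475.5 523.3583374023438 54.82538604736328 17.157381057739258
((521.0250854492188, 56.21128845214844), (26.927597045898438, 30.781843185424805), 124.6761474609375)
contour 2760.5 327.5 0.5 311.50048828125
((349.2626953125, 14.614631652832031), (29.61711311340332, 963.7105102539062), 90.00630950927734)
[[[58.5 74.5 36.8]]]
pan [0.5182 0.2423 0.055 ] [0.5166 0.1654 0.055 ]
(90, 232) [0.4868 0.3872 0.15  ] [0.4846 0.3005 0.3   ]
(90, 399) [0.2054 0.3769 0.15  ] [0.2667 0.2926 0.3   ]
(0, 232) [0.4901 0.5431 0.15  ] [0.4873 0.4213 0.3   ]
tcp [0.1412 0.5312 0.2046] x [-0.001 -0.002 -1.   ] y [ 0.257  0.966 -0.002] z [ 0.966 -0.257 -0.   ] w 0.094 F [-0.8   0.69 -0.4 ] t 0.15
shift cm [ -9.51 -18.27  21.29]
```

Emit:
carry_out --pt "0 -1.2 -3.7 1 0" --pt "0 -1.2 -3.7 1 0" --pt "0 -1.2 -3.7 1 0" --pt "0 -1.2 -3.7 1 0" --pt "0 -1.2 -3.7 1 0" --pt "0 -1.2 -3.7 1 0" --pt "0 -1.2 -3.7 1 0" --pt "0 0 -1.7 3.6 0" --pt "0 0 -1.7 3.6 0" --pt "0 0 -1.7 3.6 0" --pt "0 0 -1.7 3.6 0" --pt "0 0 -1.7 3.6 0" --pt "0 0 -1.1 3.7 0" --pt "0 0 -1.1 3.7 0" --pt "0 0 -1.1 3.7 0" --pt "0 0 -1.1 3.7 0" --pt "0 0 -1.1 3.7 0" --pt "0 0 -1.1 3.7 0" --pt "0 0 0 0 0"

```text
time: 2.05
tool_pos: [0.4944, 0.0117, 0.2867]
ee_rot: [-2.785, 1.567, -3.048]
wrist_force: [0.4, -0.3, 0.4]
width: 0.0941
```

```bash
python3 -c "
from h import *
to([.567,.005,.2])"
```

```text
tcp [0.4944 0.0117 0.2867] x [-0.004 -0.    -1.   ] y [ 0.26   0.965 -0.001] z [ 0.965 -0.26  -0.004] w 0.0941 F [ 0.39 -0.3   0.38] t 2.05
shift cm [8.64 1.26 7.22]
```

Emit:
carry_out --pt "0 2.9 0.6 3.6 0" --pt "0 2.9 0.65 3.6 0" --pt "0 2.9 0 0 0" --pt "0 2.5 0 0 0" --pt "0 2.5 0 0 0" --pt "0 0 0 0 0" --pt "0 0 0 0 0"

```text
time: 2.75
tool_pos: [0.5643, 0.0081, 0.1528]
ee_rot: [2.984, 1.57, 2.725]
wrist_force: [-0.5, -0.2, 0.3]
width: 0.0939
```

```bash
python3 - <<'E'
from h import *
to([.567,.006,.03])
a=robot.snapshot("side")["image"];b=robot.snapshot("top")["image"]
f=lambda i,x,y:cv2.resize(i[y:y+150,x:x+150],(380,380))
cv2.imwrite("pics/a.png",np.hstack([f(a,285,100),f(b,230,110)])[:,:,::-1])
E
```

```text
tcp [0.5643 0.0081 0.1528] x [-0.001  0.    -1.   ] y [0.256 0.967 0.   ] z [ 0.967 -0.256 -0.001] w 0.0939 F [-0.49 -0.2   0.29] t 2.75
shift cm [12.28 -0.14  0.32]
```

View pics/a.png

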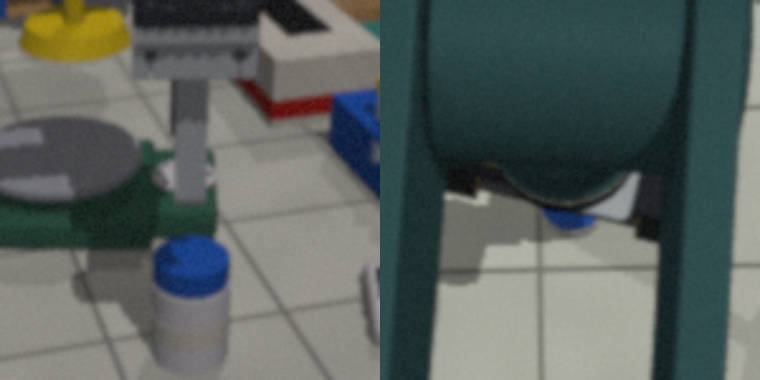

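The gripper is centred above the jar at crop pixel (190,260). I'll descend and grip.

Emit:
carry_out --pt "0 3 -0.15 0.25 0" --pt "0 3 0 0 0" --pt "0 3 0 0 0" --pt "0 2.6 0 0 0" --pt "0 0 0 0 0" --pt "0 0 0 0 0" --pt "1 0 0 0 0" --pt "1 0 0 0 0" --pt "1 0 0 0 0" --pt "1 0 0 0 0" --pt "1 0 0 0 0" --pt "1 0 0 0 0" --pt "1 0 0 0 0" --pt "1 0 0 0 0" --pt "1 0 0 0 0" --pt "1 0 0 0 0"

```text
time: 4.45
tool_pos: [0.5672, 0.0056, 0.0369]
ee_rot: [0.581, 1.57, 0.321]
wrist_force: [-0.2, 0.4, 3.5]
width: 0.0562
```

```bash
python3 -c "
from h import *
to([.567,.006,.03])"
```

```text
tcp [0.5672 0.0056 0.0369] x [ 0.001  0.    -1.   ] y [0.257 0.966 0.   ] z [ 0.966 -0.257  0.001] w 0.0562 F [-0.17  0.4   3.47] t 4.45
shift cm [ 0.69  0.03 -0.03]
```

Emit:
carry_out --pt "1 -1 0 0 0" --pt "1 -1 0 0 0" --pt "1 -1 0 0 0" --pt "1 -1 0 0 0" --pt "1 0 0 0 0" --pt "1 0 0 0 0" --pt "1 0 0 0 0" --pt "1 0 0 0 0" --pt "1 0 0 0 0"

```text
time: 5.35
tool_pos: [0.5666, 0.0056, 0.0759]
ee_rot: [-3.071, 1.57, 2.952]
wrist_force: [0.9, 0.2, -1.0]
width: 0.0564
```

Emit:
carry_out --pt "1 0 0 0 0"

```text
time: 5.45
tool_pos: [0.5667, 0.0056, 0.0761]
ee_rot: [-3.062, 1.57, 2.961]
wrist_force: [-0.7, 0.1, 0.1]
width: 0.0565
```

Emit:
carry_out --pt "1 0 0 0 0"

```text
time: 5.55
tool_pos: [0.5669, 0.0056, 0.0763]
ee_rot: [-3.123, 1.57, 2.901]
wrist_force: [-0.2, -0.7, -0.7]
width: 0.056
```

```bash
python3 -c "
from h import *
to([.567,.006,.037])"
```

```text
tcp [0.5669 0.0056 0.0763] x [-0.  0. -1.] y [ 0.257  0.966 -0.   ] z [ 0.966 -0.257 -0.   ] w 0.056 F [-0.24 -0.69 -0.7 ] t 5.55
shift cm [3.93 0.04 0.  ]
```

Readings of −1.0, +0.1 and −0.7 N average about −0.5 N, so this is the empty jar. I'll put it back.

Emit:
carry_out --pt "1 1 0 0 0" --pt "1 1 0 0 0" --pt "1 1 0 0 0" --pt "1 0.5 0 0 0" --pt "1 0.45 0 0 0" --pt "1 0 0 0 0" --pt "1 0 0 0 0" --pt "0 0 0 0 0" --pt "0 0 0 0 0" --pt "0 0 0 0 0" --pt "0 0 0 0 0" --pt "0 0 0 0 0" --pt "0 0 0 0 0" --pt "0 -3 0 0 0" --pt "0 -4 0 0 0" --pt "0 -4 0 0 0" --pt "0 0 0 0 0"

```text
time: 7.25
tool_pos: [0.5708, 0.0053, 0.1547]
ee_rot: [0.177, 1.557, -0.083]
wrist_force: [0.7, -0.2, 1.3]
width: 0.094
```

```bash
python3 -c "
from h import *
to([.462,-.250,.15])"
```

```text
tcp [0.5708 0.0053 0.1547] x [ 0.014 -0.001 -1.   ] y [0.257 0.966 0.002] z [ 0.966 -0.257  0.013] w 0.094 F [ 0.73 -0.16  1.26] t 7.25
shift cm [  0.35 -27.47  -3.97]
```

Emit:
carry_out --pt "0 0 -3.05 -0.4 0" --pt "0 0 -3.05 -0.4 0" --pt "0 0 -3.05 -0.4 0" --pt "0 0 -3.05 -0.4 0" --pt "0 0 -3.05 -0.4 0" --pt "0 0 -3.05 -0.4 0" --pt "0 0 -3.05 -0.4 0" --pt "0 0 -3.05 -0.4 0" --pt "0 0 -3.05 -0.4 0" --pt "0 0 0 0 0" --pt "0 0 0 0 0" --pt "0 0 0 0 0"

```text
time: 8.45
tool_pos: [0.4618, -0.2496, 0.1465]
ee_rot: [2.071, 1.57, 1.812]
wrist_force: [0.5, -0.4, 0.8]
width: 0.0941
```

```bash
python3 - <<'E'
from h import *
to([.462,-.25,.037])
a=robot.snapshot("side");b=robot.snapshot("top");b0=a["image"]
for st,c in blobs(b,"blue"): print(st,c,ray(b,*c,.085))
print([ (st[:4],c.round(1)) for st,c in blobs(a,"blue") if st[0]>300 and st[0]<380])
f=lambda i,x,y,w:cv2.resize(i[y:y+w,x:x+w],(380,380))
cv2.imwrite("pics/b.png",np.hstack([f(a["image"],230,180,220),f(b["image"],290,110,220)])[:,:,::-1])
E
```

```text
tcp [ 0.4618 -0.2496  0.1465] x [-0.     0.001 -1.   ] y [0.256 0.967 0.001] z [ 0.967 -0.256 -0.001] w 0.0941 F [ 0.47 -0.41  0.8 ] t 8.45
shift cm [10.95 -0.05  0.03]
[ 169   46  106   45 3817] [223.51820802  69.9481268 ] [0.8106 0.1684 0.085 ]
[293 175  27  26 533] [305.90619137 187.2326454 ] [0.5669 0.0053 0.085 ]
[  16  288   35   71 1888] [ 32.88294492 321.39618644] [0.3219 0.5249 0.085 ]
[416 290  35  42 159] [432.46540881 310.46540881] [ 0.3223 -0.2347  0.085 ]
[(array([366, 194,   9,  20], dtype=int32), array([369.8, 204.1])), (array([321, 309,  43,  41], dtype=int32), array([342.2, 330.5]))]
```

View pics/b.png

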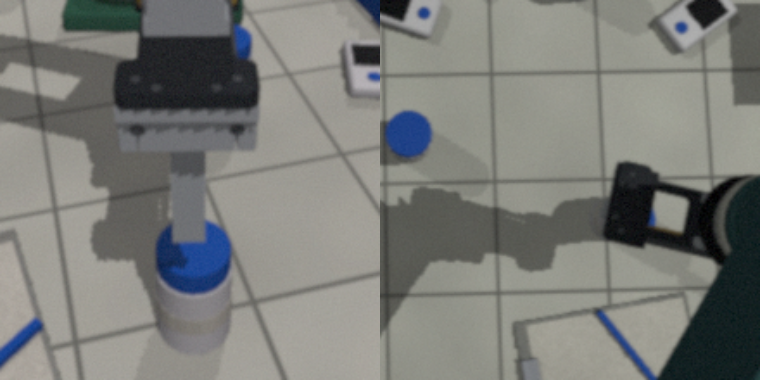

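The first jar's cap is back on its spot (it moved about 1 mm). The fingers are aligned over the second jar, so I'll descend.

Emit:
carry_out --pt "0 3 0 0 0" --pt "0 3 0 0 0" --pt "0 3 0 0 0" --pt "0 2 0 0 0" --pt "0 0 0 0 0" --pt "0 0 0 0 0" --pt "1 0 0 0 0" --pt "1 0 0 0 0" --pt "1 0 0 0 0" --pt "1 0 0 0 0" --pt "1 0 0 0 0" --pt "1 0 0 0 0" --pt "1 0 0 0 0" --pt "1 0 0 0 0" --pt "1 0 0 0 0" --pt "1 0 0 0 0"

```text
time: 10.15
tool_pos: [0.4621, -0.2499, 0.0374]
ee_rot: [1.071, 1.569, 0.811]
wrist_force: [1.9, 4.4, 5.4]
width: 0.0567
```

Emit:
carry_out --pt "1 -1 0 0 0" --pt "1 -1 0 0 0" --pt "1 -1 0 0 0" --pt "1 -1 0 0 0" --pt "1 0 0 0 0" --pt "1 0 0 0 0" --pt "1 0 0 0 0" --pt "1 0 0 0 0" --pt "1 0 0 0 0"

```text
time: 11.05
tool_pos: [0.4613, -0.2503, 0.0764]
ee_rot: [2.78, 1.57, 2.52]
wrist_force: [0.2, -0.3, -3.4]
width: 0.0562
```

Emit:
carry_out --pt "1 0 0 0 0"

```text
time: 11.15
tool_pos: [0.4615, -0.2503, 0.0766]
ee_rot: [2.727, 1.57, 2.467]
wrist_force: [-0.7, 0.8, -4.5]
width: 0.056
```

```bash
python3 -c "
from h import *
to([.519,.245,.14])"
```

```text
tcp [ 0.4615 -0.2503  0.0766] x [-0.001  0.    -1.   ] y [0.257 0.966 0.   ] z [ 0.966 -0.257 -0.001] w 0.056 F [-0.7   0.79 -4.52] t 11.15
shift cm [-6.32 49.35 -7.17]
```

−4 N, so this is the full jar. I'll raise it, then carry it over.

Emit:
carry_out --pt "1 -1 0 0 0" --pt "1 -2.5 0 0 0" --pt "1 -2.5 0 0 0" --pt "1 -2.5 0 0 0" --pt "1 -1.5 0 0 0" --pt "1 0 0 0 0"

```text
time: 11.75
tool_pos: [0.4631, -0.2515, 0.1805]
ee_rot: [-0.331, 1.564, -0.591]
wrist_force: [1.0, -0.1, -3.6]
width: 0.056
```

Emit:
carry_out --pt "1 0 1 -0.4 0" --pt "1 0 2 -0.4 0" --pt "1 0 3.1 -0.4 0" --pt "1 0 3.1 -0.4 0" --pt "1 0 3.1 -0.4 0" --pt "1 0 3.1 -0.4 0" --pt "1 0 3.1 -0.4 0" --pt "1 0 3.1 -0.4 0" --pt "1 0 3.1 -0.4 0" --pt "1 0 3.1 -0.4 0" --pt "1 0 3.1 -0.4 0" --pt "1 0 3.1 -0.4 0" --pt "1 0 3.1 -0.4 0" --pt "1 0 3.1 -0.4 0" --pt "1 0 3.1 -0.4 0" --pt "1 0 3.1 -0.4 0" --pt "1 0 2 -0.4 0" --pt "1 0 0.9 -0.4 0" --pt "1 0 0 0 0" --pt "1 0 0 0 0"

```text
time: 13.75
tool_pos: [0.518, 0.2437, 0.176]
ee_rot: [-2.189, 1.569, -2.448]
wrist_force: [-0.2, 0.1, -4.3]
width: 0.056
```

```bash
python3 - <<'E'
from h import *
to([.519,.245,.0972])
a=robot.snapshot("side")["image"];b=robot.snapshot("top")["image"]
f=lambda i,x,y,w:cv2.resize(i[y:y+w,x:x+w],(380,380))
cv2.imwrite("pics/c.png",np.hstack([f(a,220,30,200),f(b,110,110,220)])[:,:,::-1])
E
```

```text
tcp [0.518  0.2437 0.176 ] x [-0.002 -0.001 -1.   ] y [ 0.257  0.966 -0.002] z [ 0.966 -0.257 -0.001] w 0.056 F [-0.16  0.11 -4.34] t 13.75
shift cm [7.88 0.17 0.07]
```

View pics/c.png

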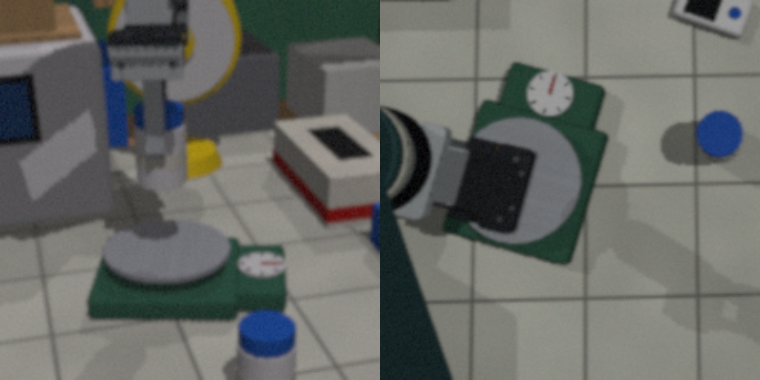

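The jar hangs above the pan and the empty jar is untouched. Contact is expected at TCP z 0.092, and I'll lower to about 0.085 so the spring takes the weight.

Emit:
carry_out --pt "1 1.5 0.15 0.1 0" --pt "1 2 0 0 0" --pt "1 2 0 0 0" --pt "1 1 0 0 0" --pt "1 0.5 0 0 0" --pt "1 0.5 0 0 0" --pt "1 0.4 0 0 0" --pt "1 0.4 0 0 0" --pt "1 0.3 0 0 0" --pt "1 0.3 0 0 0" --pt "1 0.2 0 0 0" --pt "1 0 0 0 0" --pt "1 0 0 0 0" --pt "1 0 0 0 0"

```text
time: 15.25
tool_pos: [0.5204, 0.2458, 0.0865]
ee_rot: [0.689, 1.57, 0.429]
wrist_force: [0.1, -0.2, -1.3]
width: 0.0561
```

Emit:
carry_out --pt "1 0 0 0 0"

```text
time: 15.35
tool_pos: [0.5204, 0.2458, 0.0864]
ee_rot: [0.677, 1.57, 0.417]
wrist_force: [0.1, -0.2, -1.1]
width: 0.0565
```

```bash
python3 - <<'E'
from h import *
to([.519,.245,.0835])
a=robot.snapshot("side")["image"]
cv2.imwrite("pics/d.png",cv2.resize(a[80:230,230:430],(640,480))[:,:,::-1])
E
```

```text
tcp [0.5204 0.2458 0.0864] x [ 0.001  0.    -1.   ] y [0.257 0.966 0.001] z [ 0.966 -0.257  0.001] w 0.0565 F [ 0.11 -0.16 -1.05] t 15.35
shift cm [ 0.29 -0.11 -0.12]
```

View pics/d.png

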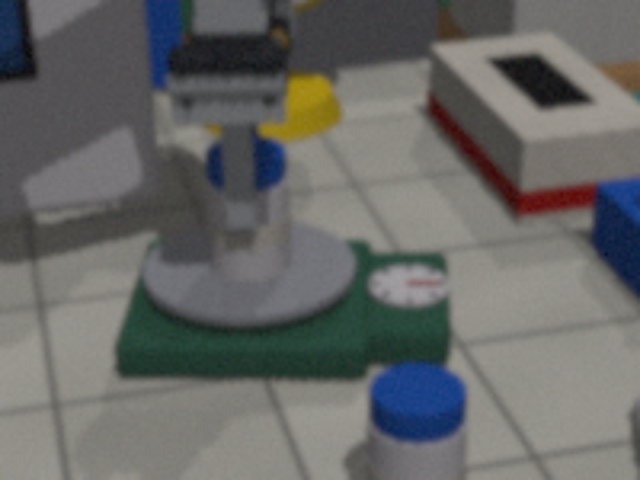

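The jar stands on the pan, which carries about 3 N of its 4 N. I'll lower a little more, release and retreat.

Emit:
carry_out --pt "1 0.1 0 0 0" --pt "1 0.1 0 0 0" --pt "1 0 0 0 0" --pt "1 0 0 0 0" --pt "0 0 0 0 0" --pt "0 0 0 0 0" --pt "0 0 0 0 0" --pt "0 0 0 0 0" --pt "0 0 0 0 0" --pt "0 0 0 0 0" --pt "0 -2 0 0 0" --pt "0 -3 0 0 0" --pt "0 -4 0 0 0" --pt "0 -4 0 0 0" --pt "0 -2 -2 -4 0" --pt "0 0 -2 -4 0" --pt "0 0 -2 -4 0" --pt "0 0 0 0 0" --pt "0 0 0 0 0" --pt "0 0 0 0 0"

```text
time: 17.4
tool_pos: [0.3896, 0.2187, 0.2342]
ee_rot: [0.628, 1.57, 0.368]
wrist_force: [-0.0, 0.4, -1.3]
width: 0.0944
```

```bash
python3 - <<'E'
from h import *
to([.519,.245,.0835])
a=robot.snapshot("side");b=robot.snapshot("top")
for st,c in blobs(b,"blue"): print(st,c,ray(b,*c,.085),ray(b,*c,.131))
f=lambda i,x,y,w:cv2.resize(i[y:y+w,x:x+w],(380,380))
cv2.imwrite("pics/e.png",np.hstack([f(a["image"],240,80,160),f(b["image"],110,110,220)])[:,:,::-1])
E
```

```text
tcp [0.3896 0.2187 0.2342] x [ 0.001  0.    -1.   ] y [0.257 0.966 0.001] z [ 0.966 -0.257  0.001] w 0.0944 F [-0.02  0.45 -1.28] t 17.4
shift cm [15.08  5.86 11.82]
[ 169   46  107   45 3791] [223.71458718  69.70509101] [0.8111 0.168  0.085 ] [0.7901 0.1576 0.131 ]
[293 175  27  26 534] [305.9494382  187.22659176] [0.5669 0.0052 0.085 ] [0.5613 0.0051 0.131 ]
[162 197  31  29 699] [176.63090129 211.01573677] [0.5249 0.2589 0.085 ] [0.5219 0.2428 0.131 ]
[416 290  44  53 208] [436.88461538 316.01923077] [ 0.3116 -0.2428  0.085 ] [ 0.322  -0.2273  0.131 ]
```

View pics/e.png

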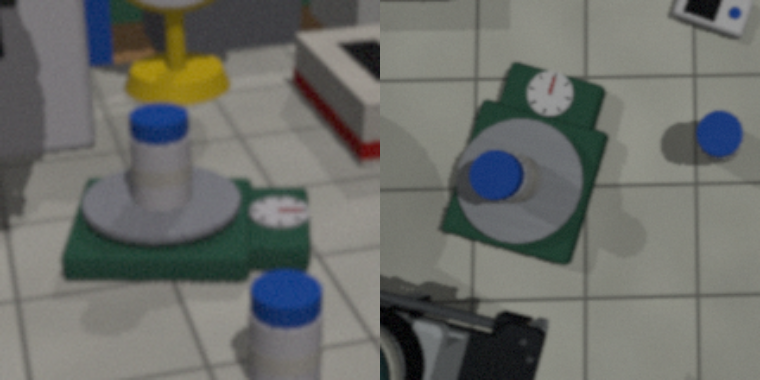

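The full jar stands upright on the pan, with its axis at about (0.522, 0.243) against a pan centre of (0.519, 0.245). The empty jar is at its original spot and the arm is clear. Handing in.

```bash
python3 -c "
from h import *
print(robot.close_job())"
```

```text
the job is handed in; nothing more can be done
None
```

The full jar is standing upright on the scale's pan, and the empty one is back where it stood. I handed the job in at about 17.5 s of the 64 s allowed.

- **Telling them apart:** I lifted each jar 4 cm and read the wrist force. The jar near (0.567, 0.005) averaged about −0.5 N, so it was the empty one, and I set it back down. The jar near (0.462, −0.250) read −3.4 to −4.5 N, so it was the full one.
- **Placing:** I lowered the full jar until the spring took most of its weight, then opened the fingers and moved the arm clear.
- **Last checks:** The full jar stands about 3–4 mm from the middle of the pan. The empty jar is about 1 mm from its start. The last picture shows both upright and the gripper clear of everything.
- **What I could not check:** I did not measure how far the pan sank. It should be about 9 mm from the jar's weight. With the jar still gripped, the pan had sunk an estimated 5–6 mm and was carrying about 3 N. The final wrist force, with nothing held, still read about −1.3 N vertically. Readings with an open gripper varied by about 1 N throughout, so I took this as noise.

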